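# Swap the hold-down bar of a drilling jig for its drill template

### The job

Get the drilling jig ready for drilling: lift the hold-down bar straight up out of its two U brackets, keeping it level so that both ends come clear together, and lay it flat on the bench clear of the jig, without dropping it. Then take the drill template by its handle and lower it gently and level over the jig's two locating pins until it sits fully down on their shoulders, and let go. Leave the mug and the tin where they stand.

Things in the scene. Friction and masses are not known exactly. Their poses are not given: they have to be found in the camera images.
- jig: drilling jig, fixed to the bench on the left: dark steel base 90 (x) x 200 (y) x 12 mm high; origin at the centre of its underside, on the bench; y along its length, z up. A U bracket stands at each end, two upright pins at opposite corners. A drilled rusty workpiece 40 x 110 x 8 mm lies fixed in the middle (its top 20 mm above the bench)
- slot_a (a point): centre of the slot floor, 21 mm above the bench, of the grey U bracket at jig y = +90 mm: bracket 44 mm wide (x), 10 mm thick (y), top 60 mm above the bench; the open-topped slot is 20 mm wide (x)
- slot_b (a point): the same point of the like bracket at jig y = -90 mm
- seat (a point): point on the jig's middle axis at the height of the pin shoulders (22 mm above the bench), where the centre of the template's underside belongs; axes as the jig's
- pin_a (a point): top of the locating pin at jig (x, y) = (+33, +52) mm, 44 mm above the bench: pin 10 mm in diameter, its upper 7 mm tapered to 5 mm, rising from an 18 mm wide shoulder whose top is 22 mm above the bench
- pin_b (a point): top of the like locating pin at jig (x, y) = (-33, -52) mm
- bar_mid (a point): centre of the steel hold-down bar, 16 wide (x) x 30 high (z) x 216 mm long (y), 0.3 to 0.6 kg; starts in both slots, 2 mm free on each side, this point 36 mm above the bench (16 mm above the workpiece): 39 mm up it is free of the brackets. Grip it across the 16 mm at mid-length. Laid on the bench this point is 20 mm high; the bench between jig and robot is free for it
- bar_end_a (a point): centre of the bar's 40 x 40 x 10 mm square flange at its +y end, 103 mm from the middle, on the centre line; the flanges hang just outside the brackets (3 mm free endwise)
- bar_end_b (a point): the same at the bar's -y end
- template_grip (a point): centre of the template's handle: a black bar 16 wide (x) x 64 long (y) x 18 mm high on two posts over the plate's centre, this point 42 mm above the plate's underside. It starts on the bench on the right; seated on the jig this point is 64 mm above the bench. A vice and a toggle clamp, fixed, up to 180 mm high, stand between it and the jig
- template_base (a point): centre of the underside of the template's aluminium plate, 90 (x) x 140 (y) x 8 mm, 0.3 to 0.55 kg with handle; axes as the handle's. 13 mm locating holes through it at (x, y) = (+33, +52) and (-33, -52) mm: it fits either way round by a half turn. The 9 mm holes on its middle line are drill holes
- mug: enamel mug, 83 mm wide, 81 mm high, bystander; origin at the centre of its underside
- paste_tin: round tin, 72 mm wide, 49 mm high, bystander; origin at the centre of its underside

How it is judged:
On the way, in this order (a step that is already met when the one before it is completed fails the run):
1. the bar is lifted level, clear above both U brackets (z of each of bar_end_a, bar_end_b in the frame of jig above 0.074 m), for 0.05 s.
2. the bar lies flat on the bench, clear of the jig, let go (height (world z) of each of bar_end_a, bar_end_b below 0.026 m and height (world z) of bar_mid above 0.014 m and contact force between hold_bar and jig below 0.2 N and contact force between hold_bar and template below 0.2 N and contact force between hold_bar and the fingers below 0.1 N and linear speed of hold_bar below 0.03 m/s), for 0.2 s.
3. the template sits on the shoulders of both pins, let go (horizontal distance between template_base and seat below 0.005 m and angle between the y axis of template_base and the y axis of seat, either way round below 0.07 rad and angle between template_base's own z axis and vertical below 0.03 rad and z of template_base in the frame of seat between -0.003 and 0.003 m and contact force between template and the fingers below 0.1 N and linear speed of template below 0.03 m/s), for 0.2 s.
At the end, for the whole second after the job is handed in: the bar lies level on the bench (flange centres under 26 mm high), touching neither jig nor template; the template lies on the pin shoulders (centre within 5 mm, height within 3 mm, turned under 0.07 rad either way round, tilted under 0.03 rad); both released and at rest (all of step 2 and all of step 3).
It fails at once if the bar tilts more than 0.17 rad out of level (angle between bar_mid's own y axis and vertical below 1.4008 rad or angle between bar_mid's own y axis and vertical above 1.7408 rad).
It fails at once if the bar is dropped (over 0.5 m/s within 30 mm of lying on the bench) (height (world z) of bar_mid below 0.05 m and linear speed of hold_bar above 0.5 m/s).
It fails at once if the template is dropped onto the pins (over 0.4 m/s within 35 mm of its seat) (horizontal distance between template_base and seat below 0.05 m and z of template_base in the frame of seat below 0.035 m and linear speed of template above 0.4 m/s).
It fails at once if the mug or the tin is moved more than 30 mm (distance of any of mug, paste_tin from where it was at the start of the episode above 0.03 m).
It also fails if it takes over 70 s, if anything falls off the work surface, if the arm or the gripper's body presses on something with over 40 N, if the wrist force passes 120 N, or if a joint passes its speed limit or range.

### The arm

A 7-joint arm with a two-finger parallel gripper is mounted at the origin on the work surface; the furniture and walls round the work are solid. World frame = base frame: x ahead of the robot, y to its left, z up, the work surface at z = 0. Lengths are in m, angles in rad, forces in N, time in s.
With the tool pointing down it reaches from about 0.4 to 0.875 m from the base axis. Payload 4.4 kg.
Tool frame: the origin (TCP) lies midway between the tips of the shut fingers; the grasp point (between the pads) lies grip_point_offset behind it (grip_point_offset is the distance from the TCP to the grasp point, in m); z points along the fingers, x is the direction in which the jaws open and shut, and the axes are right-handed (so a half turn about z gives the same grasp; the last joint's range is limited). The gripper opens to 85 mm and grips with 20 to 120 N. Pads are 22 mm wide; open, the fingers measure 114 mm over their backs; the gripper's body (76 mm by 85 mm) begins 54 mm behind the grasp point. The pads swing forward as they close: fully open they stand 13 mm farther back than shut.
Start: joints at [1.172, 0.628, 0.038, 1.517, -0.027, 0.996, -0.02], TCP at [0.212, -0.614, 0.201] pointing down, gripper open.
Joint ranges: [-3.06, 3.06], [-0.37, 2.12], [-1.25, 1.32], [0.18, 2.47], [-1.1, 4.24], [0.23, 1.98], [-2.94, 2.94]. Speed limits (rad/s): [2.57, 2.57, 3.14, 3.14, 3.14, 3.14, 3.14].

### API

Orientations are given as a rotation vector (axis times angle).
In Python, from plant import * gives the robot as it stands.
- The arm moves only by the shell command python3 -m pendant 'ROWS' [OPENING] [FORCE]. ROWS is text: rows parted by semicolons, each of 6 numbers parted by spaces: the shift along the world's x, y, z in cm, then the turn, a rotation vector about the world's x, y, z in rad. In form: x y z rx ry rz; .... A call has 1 to 20 rows; each row shifts and turns the commanded pose from where the row before left it; what a row does not reach is not made up. A row lasts 1/12 s, in which the tool goes at most 41.7 mm and 7.16 degrees, less where a joint would pass 70% of its speed; a pose out of reach is approached as far as the arm can. A call is refused whole if a number of a shift passes 4.17 or a number of a turn 0.125, either way. A call with a gripper value outside its range is refused whole. OPENING is the opening in per cent of the stroke, from 0 (shut) to 100 (fully open), set as the call begins (- or left out, the last holds). The fingers move at their own pace and stop on an object; FORCE is the grip in N (left out, the last holds). Time passes only in rows, so rows that do not move let the fingers close. It gives the time, the measured TCP pose, the force and the opening at its end, in the units of the state.
- observe(): the state, without advancing time (a new reading comes with each control period).
- snapshot(name): name is "side" or "top"; returns the picture (420x560x3 uint8, red, green, blue); there is no depth.
- get_calibration(name): a dict with "fx", "fy", "cx", "cy" (pixels), "R" (3x3) and "t" (3): a world point X has camera coordinates R X + t. Camera axes: x right, y down, z forward; pixel columns grow to the right and rows downward; lengths in m; the calibration is good to about 2 mm. A picture is of the moment at which its call begins. get_calibration takes no time and is no camera call.
- hand_in(): hands the job in, once; it reports no verdict.
The state is a dict: "clock": time; "joint_positions": joint angles; "joint_velocities": joint speeds; "joint_efforts": joint torques, N m; "position": TCP position; "orientation": TCP orientation; "contact_force": force on the tool from outside, world axes, zero at the start; "moment": the same for the moment, N m; "width": opening from 0.0 (shut) to 1.0 (fully open).
Only numpy, scipy, OpenCV 4.12 (cv2) and the standard library are available. Lean on these libraries where they do the work, as an engineer would, in place of code of your own. Each camera call takes 0.05 s, during which the arm holds its last target. There are 200 camera calls.

## Working session

There is one attempt and no reset: what is moved stays moved. The work goes in short steps, Python scripts to look and compute and a shell command to move; the robot and the scene stay as the last step left them, time stands still between calls to the robot, and variables do not carry over. Pictures are saved under pics/ and viewed, about 8 in all and at most 12, crops included, and the job is handed in when it is done.

```bash
ls; mkdir -p pics; cat > h.py <<'E'
from plant import *
import numpy as np, cv2
def snap(c,f):
    im=snapshot(c); cv2.imwrite('pics/'+f,cv2.cvtColor(im,cv2.COLOR_RGB2BGR)); return im
def ray(c,u,v,z):
    k=get_calibration(c);R=np.array(k['R']);t=np.array(k['t'])
    d=R.T@np.array([(u-k['cx'])/k['fx'],(v-k['cy'])/k['fy'],1]);o=-R.T@t
    return (o+d*(z-o[2])/d[2]).round(4)
def proj(c,X):
    k=get_calibration(c);p=np.array(k['R'])@np.array(X)+np.array(k['t'])
    return (k['fx']*p[0]/p[2]+k['cx'],k['fy']*p[1]/p[2]+k['cy'])
E
python3 - <<'E'
from h import *
a=snap('top','t1.png');b=snap('side','s1.png')
for c in('top','side'):
    k=get_calibration(c);print(c,k['fx'],-np.array(k['R']).T@k['t'],np.round(k['R'],2).tolist())
s=observe();print(s);print([x for x in dir() if 'grip' in x]); 
import plant;print(getattr(plant,'grip_point_offset',None),[x for x in dir(plant) if x[0]!='_'])
E
```

```text
pics
top 412.2693638942917 [0.28542621 0.07497928 1.25796149] [[0.01, -1.0, -0.0], [-1.0, -0.01, -0.1], [0.1, 0.0, -1.0]]
side 447.8198643134137 [0.21226105 1.11374505 0.62023373] [[-0.99, -0.15, -0.01], [-0.06, 0.47, -0.88], [0.14, -0.87, -0.47]]
{'clock': 0.1, 'joint_positions': array([ 1.17223989,  0.62923429,  0.03844826,  1.51827796, -0.02701932,
        0.9962916 , -0.02003413]), 'joint_velocities': array([ 0.00048459, -0.00345517,  0.00095556, -0.00490515,  0.00189338,
        0.000523  , -0.00026137]), 'joint_efforts': array([ 3.70988317e-03, -5.64538229e+01,  1.23028859e+00, -1.93976158e+01,
        1.11961717e-02,  5.37589513e-03, -5.45375926e-06]), 'position': array([ 0.21215438, -0.61375487,  0.20029049]), 'orientation': array([-2.55781934e+00,  1.82236045e+00,  2.16766252e-03]), 'contact_force': array([0.44756352, 0.43622763, 0.65055141]), 'moment': array([-0.06348504,  0.0474247 ,  0.01306342]), 'width': 1.0001147971658708}
['grip_point_offset']
0.0187 ['Unreachable', 'get_calibration', 'grip_point_offset', 'hand_in', 'observe', 'snapshot']
```

View pics/t1.png

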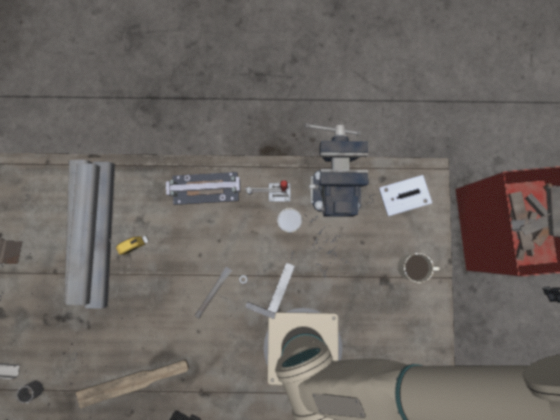

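View pics/s1.png

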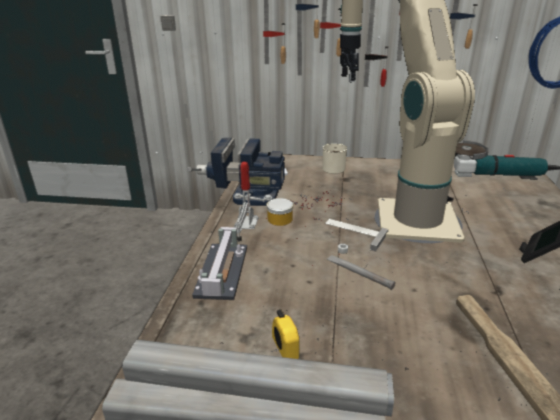

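The top view shows the jig at about (204,188), the bar running along u from 166 to 240, the tin at (290,220), the vice at (340,190), the template at (406,195) with its handle at (407,194), and the mug at (418,267). I'll view enlarged crops next.

```bash
python3 - <<'E'
from h import *
a=cv2.imread('pics/t1.png')
A=cv2.resize(a[160:215,155:255],None,fx=6,fy=6,interpolation=cv2.INTER_CUBIC)
B=cv2.resize(a[165:228,370:445],None,fx=4,fy=4,interpolation=cv2.INTER_CUBIC)
c=np.zeros((590,600,3),np.uint8);c[:330]=A;c[335:335+252,:300]=B;cv2.imwrite('pics/c1.png',c)
# template plate mask
g=cv2.cvtColor(a,cv2.COLOR_BGR2HSV)
m=((g[...,2]>150)&(g[...,1]<60)).astype(np.uint8);m2=np.zeros_like(m);m2[170:225,370:440]=m[170:225,370:440]
k,_=cv2.findContours(m2,0,2);k=max(k,key=cv2.contourArea);r=cv2.minAreaRect(k);print(r)
P=np.array([ray('top',*p,.008)for p in cv2.boxPoints(r)]);print(P,P.mean(0))
# handle: dark pixels inside plate
hull=np.zeros_like(m);cv2.fillConvexPoly(hull,cv2.convexHull(k),1)
d=((hull>0)&(g[...,2]<80)).astype(np.uint8);n,l,st,ce=cv2.connectedComponentsWithStats(d)
i=1+np.argmax(st[1:,4]);kk,_=cv2.findContours((l==i).astype(np.uint8),0,2);rr=cv2.minAreaRect(kk[0]);print(rr,st[i],ray('top',*ce[i],.051),[ray('top',*p,.051) for p in cv2.boxPoints(rr)])
# bar flanges
for u,v in((168,187),(239,185)):print(ray('top',u,v,.05))
E
```

```text
((405.570068359375, 195.03819274902344), (30.981861114501953, 47.34750747680664), 73.61045837402344)
[[ 0.4831 -0.2272  0.008 ]
 [ 0.5263 -0.3672  0.008 ]
 [ 0.4347 -0.3919  0.008 ]
 [ 0.3921 -0.2528  0.008 ]] [ 0.45905  -0.309775  0.008   ]
((408.3868103027344, 193.60374450683594), (2.747210741043091, 19.917278289794922), 74.05460357666016) [399 190  20   8  57] [ 0.4573 -0.3055  0.051 ] [array([ 0.4527, -0.2754,  0.051 ]), array([ 0.4697, -0.3322,  0.051 ]), array([ 0.4618, -0.3343,  0.051 ]), array([ 0.4448, -0.2775,  0.051 ])]
[0.4684 0.4059 0.05  ]
[0.477  0.1959 0.05  ]
```

View pics/c1.png

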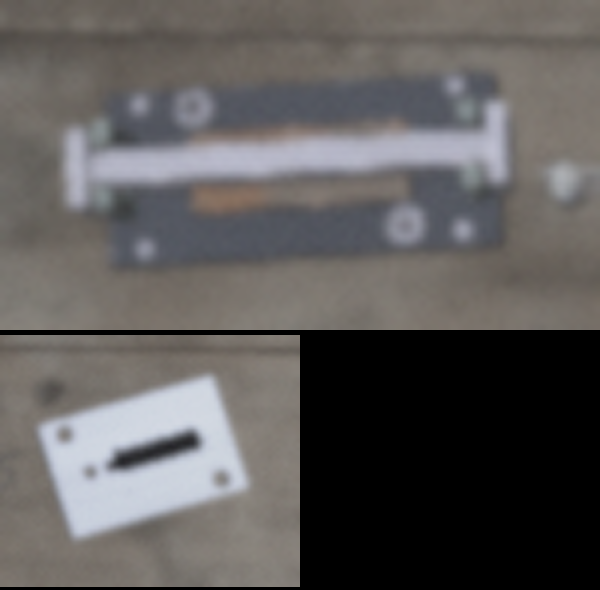

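The crop shows bar flanges at px (167.5,187.8) and (237.8,183.8), and pins at (187.2,177.8) and (222.5,197.5). The template holes are at (386.2,189.8) and (425.5,201), which is the same handedness as the pins, so no half turn is needed.

```bash
cat >> h.py <<'E'
from scipy.spatial.transform import Rotation as Ro
def st():
    s=observe();M=Ro.from_rotvec(s['orientation']).as_matrix()
    print('t',round(s['clock'],2),'pos',s['position'].round(4),'jawyaw',round(np.arctan2(M[1,0],M[0,0]),4),'z',M[:,2].round(3),'F',s['contact_force'].round(1),'w',round(s['width'],3),'j',s['joint_positions'].round(2))
    return s
E
python3 - <<'E'
from h import *
fa,fb=ray('top',167.5,187.8,.056),ray('top',237.8,183.8,.056)
pa,pb=ray('top',187.2,177.8,.022),ray('top',222.5,197.5,.022)
print('bar mid',(fa+fb)/2,'yaw',np.arctan2(-(fa-fb)[0],(fa-fb)[1]),np.linalg.norm(fa-fb))
d=pa-pb;print('pins',pa,pb,(pa+pb)/2,np.linalg.norm(d),2*np.hypot(33,52),'yaw',np.arctan2(d[1],d[0])-np.arctan2(52,33))
ha,hb=ray('top',386.25,189.75,.008),ray('top',425.5,201,.008);d=ha-hb
print('holes',(ha+hb)/2,np.linalg.norm(d),'yaw',np.arctan2(d[1],d[0])-np.arctan2(52,33))
print('tin',ray('top',290,220,.049));st()
# side view bar ends
a=cv2.imread('pics/s1.png')
cv2.imwrite('pics/c2.png',cv2.resize(a[220:300,185:255],None,fx=7,fy=7,interpolation=cv2.INTER_CUBIC))
print(proj('side',((fa+fb)/2+[0,0,-.005])),proj('side',fa),proj('side',fb))
E
```

```text
bar mid [0.47235 0.3023  0.056  ] yaw 0.07000148896661235 0.20730771813900226
pins [0.5016 0.3564 0.022 ] [0.4426 0.2477 0.022 ] [0.4721  0.30205 0.022  ] 0.1236797881628199 123.17467272130257 yaw 0.06820207933000533
holes [ 0.4578  -0.31055  0.008  ] 0.12383347689538557 yaw 0.29406154723237177
tin [0.375  0.0438 0.049 ]
t 0.1 pos [ 0.2122 -0.6138  0.2003] jawyaw -1.2381 z [-0.001  0.002 -1.   ] F [0.4 0.4 0.7] w 1.0 j [ 1.17  0.63  0.04  1.52 -0.03  1.   -0.02]
(np.float64(220.90354968440445), np.float64(253.68552620496558)) (np.float64(211.06622091795975), np.float64(280.1582225237158)) (np.float64(228.8144461370759), np.float64(228.2037722911443))
```

View pics/c2.png

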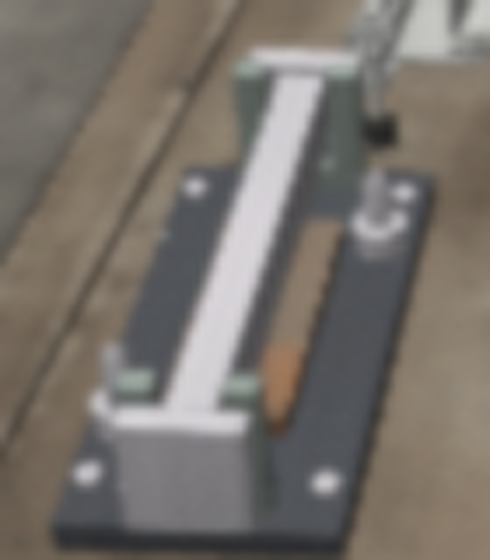

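The bar centre is at (0.472, 0.302) with yaw 0.069; the side view agrees to about 1 mm. Moving above the bar.

```bash
python3 -m pendant '1.3 3.05 .4 0 0 .0655; 1.3 3.05 .4 0 0 .0655; 1.3 3.05 .4 0 0 .0655; 1.3 3.05 .4 0 0 .0655; 1.3 3.05 .4 0 0 .0655; 1.3 3.05 .4 0 0 .0655; 1.3 3.05 .4 0 0 .0655; 1.3 3.05 .4 0 0 .0655; 1.3 3.05 .4 0 0 .0655; 1.3 3.05 .4 0 0 .0655; 1.3 3.05 .4 0 0 .0655; 1.3 3.05 .4 0 0 .0655; 1.3 3.05 .4 0 0 .0655; 1.3 3.05 .4 0 0 .0655; 1.3 3.05 .4 0 0 .0655; 1.3 3.05 .4 0 0 .0655; 1.3 3.05 .4 0 0 .0655; 1.3 3.05 .4 0 0 .0655; 1.3 3.05 .4 0 0 .0655; 1.3 3.05 .4 0 0 .0655' 100 80
python3 -m pendant '0 3.05 0 0 0 0; 0 3.05 0 0 0 0; 0 3.05 0 0 0 0; 0 3.05 0 0 0 0; 0 3.05 0 0 0 0; 0 3.05 0 0 0 0; 0 3.05 0 0 0 0; 0 3.05 0 0 0 0; 0 3.05 0 0 0 0; 0 3.05 0 0 0 0; 0 0 0 0 0 0; 0 0 0 0 0 0'
python3 -c "
from h import *
st()"
```

```text
clock: 1.77
position: [0.4725, -0.0029, 0.2812]
orientation: [3.139, 0.118, -0.001]
contact_force: [0.3, -1.0, 0.5]
width: 0.999
clock: 2.77
position: [0.4713, 0.3025, 0.2805]
orientation: [-3.139, -0.119, 0.002]
contact_force: [0.6, -1.0, -0.3]
width: 1.001
t 2.77 pos [0.4713 0.3025 0.2805] jawyaw 0.0759 z [-0.001  0.    -1.   ] F [ 0.6 -1.  -0.3] w 1.001 j [-0.27  0.46 -0.52  1.65  0.25  1.1  -0.79]
```

```bash
python3 -m pendant '.1 0 -2 0 0 -.006; 0 0 -2 0 0 0; 0 0 -2 0 0 0; 0 0 -2 0 0 0; 0 0 -2 0 0 0; 0 0 -2 0 0 0; 0 0 -2 0 0 0; 0 0 -2 0 0 0; 0 0 -2 0 0 0; 0 0 -2 0 0 0; 0 0 -1.5 0 0 0; 0 0 -1.2 0 0 0; 0 0 -1 0 0 0; 0 0 -.8 0 0 0; 0 0 -.6 0 0 0; 0 0 -.35 0 0 0; 0 0 0 0 0 0; 0 0 0 0 0 0' 80
python3 - <<'E'
from h import *
st();a=snap('side','s2.png');b=snap('top','t2.png')
a=cv2.imread('pics/s2.png');cv2.imwrite('pics/c3.png',cv2.resize(a[190:300,170:270],None,fx=5,fy=5,interpolation=cv2.INTER_CUBIC))
E
```

```text
clock: 4.27
position: [0.4736, 0.3008, 0.0269]
orientation: [-3.14, -0.104, -0.001]
contact_force: [-0.9, 0.7, 0.3]
width: 0.8
t 4.27 pos [0.4736 0.3008 0.0269] jawyaw 0.066 z [ 0.  0. -1.] F [-0.9  0.7  0.3] w 0.8 j [-0.39  0.77 -0.35  1.9   0.47  0.55 -0.99]
```

View pics/c3.png

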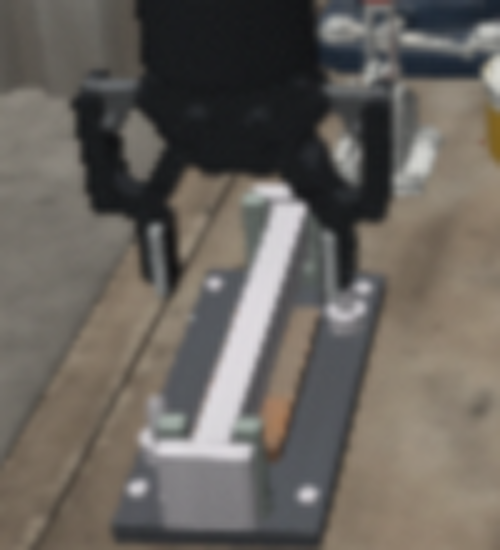

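The fingers straddle the bar at mid-length: tips at crop px (160,290) and (340,290), bar centre at about (252,318). Closing now.

```bash
python3 -m pendant '0 0 0 0 0 0; 0 0 0 0 0 0; 0 0 0 0 0 0; 0 0 0 0 0 0; 0 0 0 0 0 0; 0 0 0 0 0 0; 0 0 0 0 0 0; 0 0 0 0 0 0; 0 0 0 0 0 0; 0 0 0 0 0 0; 0 0 0 0 0 0; 0 0 0 0 0 0' 0 80
python3 -c "
from h import *
st()"
```

```text
clock: 5.37
position: [0.4734, 0.3006, 0.0266]
orientation: [-3.14, -0.104, -0.0]
contact_force: [0.5, -0.5, -1.3]
width: 0.002
t 5.37 pos [0.4734 0.3006 0.0266] jawyaw 0.066 z [ 0.  0. -1.] F [ 0.5 -0.5 -1.3] w 0.002 j [-0.39  0.77 -0.35  1.9   0.47  0.55 -0.99]
```

```bash
python3 - <<'E'
from h import *
a=snap('side','s3.png');b=snap('top','t3.png')
a=cv2.imread('pics/s3.png');b=cv2.imread('pics/t3.png')
A=cv2.resize(a[190:300,170:270],None,fx=5,fy=5,interpolation=cv2.INTER_CUBIC)
B=cv2.resize(b[140:250,190:250],None,fx=5,fy=5,interpolation=cv2.INTER_CUBIC)
cv2.imwrite('pics/c4.png',np.hstack([A,B]))
E
```

```text
(no output)
```

View pics/c4.png

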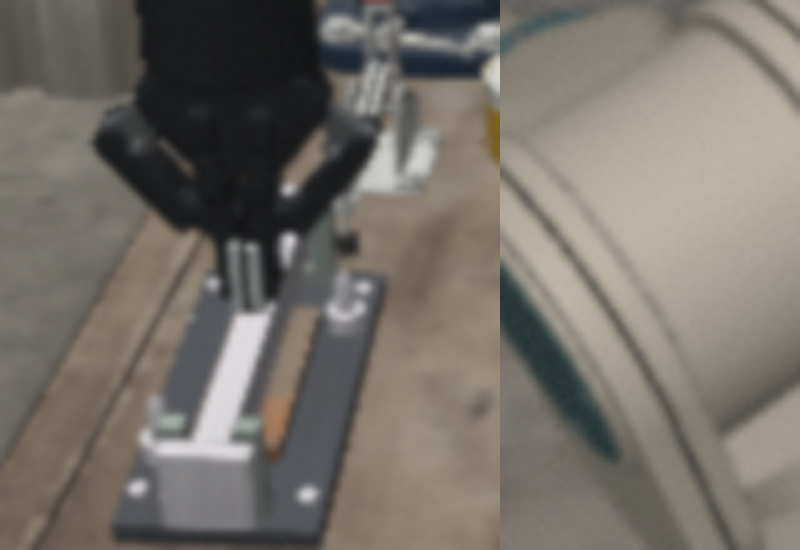

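The fingers shut just above the bar: tips at px (220,252), right at the bar's top face. So the true tips sit higher than the reported TCP. I'll check how the reported TCP projects into the images.

```bash
python3 - <<'E'
from h import *
s=st()
p=s['position'];print('tcp now',proj('side',p)); 
for z in(.051,.055,.06,.07):print(z,ray('side',220,251.6,z))
p0=[.2122,-.6138,.2003];print('start side',proj('side',p0),'top',proj('top',p0), 'open tips',proj('side',[.2122,-.6138,.2133]))
a=cv2.imread('pics/s1.png');A=cv2.resize(a[30:100,320:390],None,fx=7,fy=7,interpolation=cv2.INTER_CUBIC)
b=cv2.imread('pics/t1.png')
B=b[340:420,450:530] if False else cv2.imread('pics/s3.png')[225:270,195:245]
B=cv2.resize(B,None,fx=6,fy=6,interpolation=cv2.INTER_CUBIC)
c=np.zeros((490,800,3),np.uint8);c[:,:490]=A;c[:270,495:795]=B;cv2.imwrite('pics/c5.png',c)
E
```

```text
t 5.47 pos [0.4734 0.3007 0.0266] jawyaw 0.0659 z [ 0.  0. -1.] F [-0.3  0.3  0.4] w -0.001 j [-0.39  0.77 -0.35  1.9   0.47  0.55 -0.99]
tcp now (np.float64(221.43153607240575), np.float64(262.10929751628424))
0.051 [0.4766 0.2944 0.051 ]
0.055 [0.4747 0.3001 0.055 ]
0.06 [0.4724 0.3073 0.06  ]
0.07 [0.4678 0.3217 0.07  ]
start side (np.float64(347.09639477423684), np.float64(90.9871206320233)) top (np.float64(550.5579374603533), np.float64(282.8876593172458)) open tips (np.float64(347.30175602079856), np.float64(87.5399467374463))
```

View pics/c5.png

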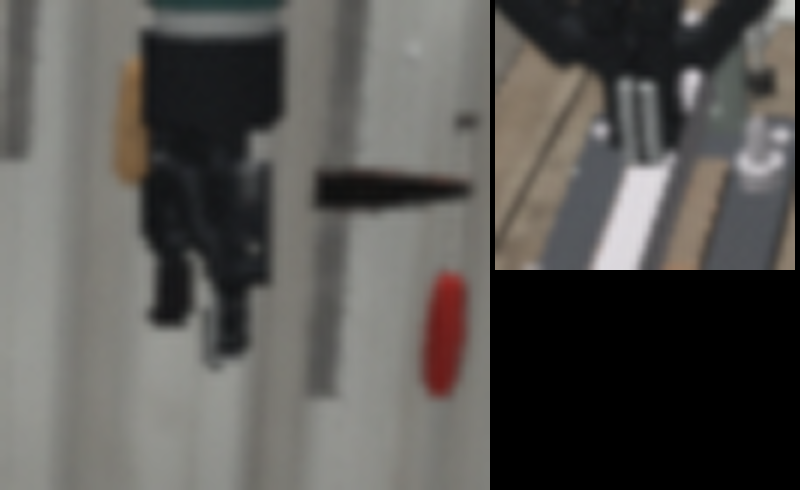

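At the start pose and here, the tips appear about 28 mm higher than reported, while the lateral position agrees. So the true TCP z is about the reported z + 0.028. I'll open, go down 2.7 cm more and close again, watching the force.

```bash
python3 -m pendant '0 0 0 0 0 0; 0 0 0 0 0 0; 0 0 0 0 0 0; 0 0 0 0 0 0; 0 0 0 0 0 0; 0 0 0 0 0 0; 0 0 0 0 0 0; 0 0 -.3 0 0 0; 0 0 -.3 0 0 0; 0 0 -.3 0 0 0; 0 0 -.3 0 0 0; 0 0 -.3 0 0 0; 0 0 -.3 0 0 0; 0 0 -.3 0 0 0; 0 0 -.3 0 0 0; 0 0 -.3 0 0 0; 0 0 0 0 0 0' 80
python3 -m pendant '0 0 0 0 0 0; 0 0 0 0 0 0; 0 0 0 0 0 0; 0 0 0 0 0 0; 0 0 0 0 0 0; 0 0 0 0 0 0; 0 0 0 0 0 0; 0 0 0 0 0 0; 0 0 0 0 0 0; 0 0 0 0 0 0; 0 0 0 0 0 0' 0 80
python3 -c "
from h import *
st()"
```

```text
clock: 6.88
position: [0.473, 0.3004, -0.001]
orientation: [3.139, 0.104, -0.001]
contact_force: [0.4, 0.1, 0.2]
width: 0.795
clock: 7.8
position: [0.4736, 0.3008, 0.0001]
orientation: [-3.14, -0.104, -0.001]
contact_force: [-1.2, -0.4, 5.3]
width: 0.169
t 7.8 pos [4.736e-01 3.008e-01 1.000e-04] jawyaw 0.0663 z [ 0.001  0.    -1.   ] F [-1.2 -0.4  5.3] w 0.169 j [-0.41  0.82 -0.32  1.91  0.5   0.5  -1.01]
```

```bash
python3 -m pendant '0 0 .3 0 0 0; 0 0 .3 0 0 0; 0 0 .4 0 0 0; 0 0 .4 0 0 0; 0 0 .4 0 0 0; 0 0 .4 0 0 0; 0 0 .4 0 0 0; 0 0 .4 0 0 0; 0 0 .5 0 0 0; 0 0 .5 0 0 0; 0 0 .5 0 0 0; 0 0 .5 0 0 0; 0 0 .5 0 0 0; 0 0 .5 0 0 0; 0 0 .5 0 0 0; 0 0 .5 0 0 0; 0 0 0 0 0 0; 0 0 0 0 0 0'
python3 - <<'E'
from h import *
st();a=snap('side','s4.png');snap('top','t4.png')
a=cv2.imread('pics/s4.png');cv2.imwrite('pics/c6.png',cv2.resize(a[180:310,160:270],None,fx=4,fy=4,interpolation=cv2.INTER_CUBIC))
E
```

```text
clock: 9.3
position: [0.4736, 0.3008, 0.0699]
orientation: [-3.139, -0.104, -0.001]
contact_force: [0.8, 0.9, -4.2]
width: 0.169
t 9.3 pos [0.4736 0.3008 0.0699] jawyaw 0.0659 z [ 0.001  0.    -1.   ] F [ 0.8  0.9 -4.2] w 0.169 j [-0.36  0.71 -0.39  1.88  0.43  0.64 -0.96]
```

View pics/c6.png

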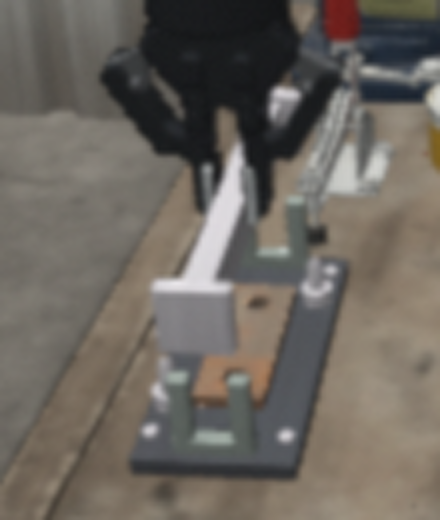

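The bar is free and level above the brackets, near flange at px (~208,258). I'll move it toward the robot and lower it.

```bash
python3 -m pendant '-1 .2 .3 0 0 0; -1 .2 .2 0 0 0; -1 .2 0 0 0 0; -1 .2 0 0 0 0; -1 .2 0 0 0 0; -1 .2 0 0 0 0; -1 .2 0 0 0 0; -1 .2 0 0 0 0; -1 .2 0 0 0 0; -1 .2 0 0 0 0; -1 0 0 0 0 0; -1 0 0 0 0 0; -.7 0 0 0 0 0; 0 0 0 0 0 0; 0 0 0 0 0 0'
python3 -m pendant '0 0 -.5 0 0 0; 0 0 -1 0 0 0; 0 0 -1 0 0 0; 0 0 -1 0 0 0; 0 0 -1 0 0 0; 0 0 -1 0 0 0; 0 0 -.8 0 0 0; 0 0 -.6 0 0 0; 0 0 -.5 0 0 0; 0 0 -.4 0 0 0; 0 0 -.3 0 0 0; 0 0 -.3 0 0 0; 0 0 -.2 0 0 0; 0 0 -.2 0 0 0; 0 0 0 0 0 0; 0 0 0 0 0 0'
python3 -c "
from h import *
st()"
```

```text
clock: 10.65
position: [0.3463, 0.3207, 0.0747]
orientation: [3.14, 0.105, 0.001]
contact_force: [0.4, 1.6, -3.7]
width: 0.168
clock: 11.98
position: [0.3464, 0.3207, -0.0134]
orientation: [-3.14, -0.104, -0.0]
contact_force: [-0.7, -0.7, -4.1]
width: 0.167
t 11.98 pos [ 0.3464  0.3207 -0.0134] jawyaw 0.0659 z [ 0.  0. -1.] F [-0.7 -0.7 -4.1] w 0.167 j [-0.67  0.77 -0.21  2.15  0.57  0.27 -1.3 ]
```

Joint 6 is near its limit, so I'll back off 1 cm in +x and then lower the last few mm.

```bash
python3 -m pendant '.5 0 0 0 0 0; .5 0 0 0 0 0; 0 0 0 0 0 0; 0 0 -.1 0 0 0; 0 0 -.1 0 0 0; 0 0 -.1 0 0 0; 0 0 -.05 0 0 0; 0 0 0 0 0 0; 0 0 0 0 0 0'
python3 -c "
from h import *
st()"
```

```text
clock: 12.73
position: [0.3564, 0.3205, -0.016]
orientation: [3.14, 0.104, 0.001]
contact_force: [-1.1, -1.7, 8.9]
width: 0.167
t 12.73 pos [ 0.3564  0.3205 -0.016 ] jawyaw 0.066 z [ 0.001 -0.    -1.   ] F [-1.1 -1.7  8.9] w 0.167 j [-0.65  0.78 -0.22  2.13  0.57  0.28 -1.29]
```

```bash
python3 -m pendant '0 0 0 0 0 0; 0 0 0 0 0 0; 0 0 0 0 0 0; 0 0 0 0 0 0; 0 0 0 0 0 0; 0 0 .3 0 0 0; 0 0 .6 0 0 0; 0 0 1 0 0 0; 0 0 1.5 0 0 0; 0 0 2 0 0 0; 0 0 2.5 0 0 0; 0 0 2.5 0 0 0; 0 0 2.5 0 0 0; 0 0 2.5 0 0 0; 0 0 2.5 0 0 0; 0 0 2.5 0 0 0; 0 0 2.5 0 0 0; 0 0 2 0 0 0; 0 0 1 0 0 0; 0 0 0 0 0 0' 45
python3 -m pendant '0 0 0 0 0 0' 80
python3 - <<'E'
from h import *
st();snap('side','s5.png');snap('top','t5.png')
a=cv2.imread('pics/s5.png')[180:330,150:330];b=cv2.imread('pics/t5.png')[150:260,130:250]
A=cv2.resize(a,(480,400));B=cv2.resize(b,(320,293));c=np.zeros((400,800,3),np.uint8);c[:,:480]=A;c[:293,480:]=B;cv2.imwrite('pics/c7.png',c)
E
```

```text
clock: 14.4
position: [0.3573, 0.3216, 0.2443]
orientation: [-3.137, -0.103, -0.006]
contact_force: [0.8, 0.1, -0.0]
width: 0.446
clock: 14.48
position: [0.3563, 0.3203, 0.2419]
orientation: [3.14, 0.103, 0.0]
contact_force: [-0.4, 0.9, -0.5]
width: 0.573
t 14.48 pos [0.3563 0.3203 0.2419] jawyaw 0.0657 z [ 0. -0. -1.] F [-0.4  0.9 -0.5] w 0.573 j [-0.38  0.37 -0.56  1.91  0.25  0.92 -0.99]
```

View pics/c7.png

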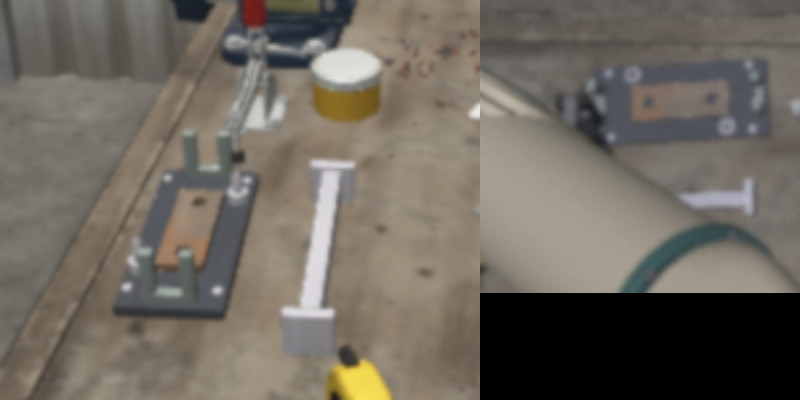

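The bar lies flat, clear of the jig, and released; the near flange is at px (308,330) in the crop. Next is the template.

```bash
python3 -m pendant '1.7 -3 .6 0 0 .0115; 1.7 -3 .6 0 0 .0115; 1.7 -3 .6 0 0 .0115; 1.7 -3 .6 0 0 .0115; 1.7 -3 .6 0 0 .0115; 1.7 -3 .6 0 0 .0115; 0 -3 0 0 0 .0115; 0 -3 0 0 0 .0115; 0 -3 0 0 0 .0115; 0 -3 0 0 0 .0115; 0 -3 0 0 0 .0115; 0 -3 0 0 0 .0115; 0 -3 0 0 0 .0115; 0 -3 0 0 0 .0115; 0 -3 0 0 0 .0115; 0 -3 0 0 0 .0115; 0 -3 0 0 0 .0115; 0 -3 0 0 0 .0115; 0 -3 0 0 0 .0115; 0 -3 0 0 0 .0115' 80
python3 -m pendant '0 -3 0 0 0 0; 0 0 0 0 0 0; 0 0 0 0 0 0'
python3 -c "
from h import *
st()"
```

```text
clock: 16.25
position: [0.4573, -0.2804, 0.2764]
orientation: [-3.105, -0.464, 0.004]
contact_force: [0.6, 0.7, -0.8]
width: 0.795
clock: 16.5
position: [0.457, -0.3107, 0.2759]
orientation: [-3.106, -0.457, 0.004]
contact_force: [-0.7, 0.5, -1.0]
width: 0.801
t 16.5 pos [ 0.457  -0.3107  0.2759] jawyaw 0.2923 z [-0.003  0.002 -1.   ] F [-0.7  0.5 -1. ] w 0.801 j [ 0.83  0.43 -0.41  1.68  0.19  1.07  0.65]
```

```bash
python3 -m pendant '.1 .1 -2 0 0 0; 0 0 -2.4 0 0 0; 0 0 -2.4 0 0 0; 0 0 -2.4 0 0 0; 0 0 -2.4 0 0 0; 0 0 -2.4 0 0 0; 0 0 -2.4 0 0 0; 0 0 -2.4 0 0 0; 0 0 -2 0 0 0; 0 0 -1.5 0 0 0; 0 0 -1.2 0 0 0; 0 0 -1 0 0 0; 0 0 -1 0 0 0; 0 0 -.8 0 0 0; 0 0 -.6 0 0 0; 0 0 -.5 0 0 0; 0 0 -.4 0 0 0; 0 0 -.2 0 0 0; 0 0 0 0 0 0; 0 0 0 0 0 0'
python3 -c "
from h import *
st()"
python3 -m pendant '0 0 0 0 0 0; 0 0 0 0 0 0; 0 0 0 0 0 0; 0 0 0 0 0 0; 0 0 0 0 0 0; 0 0 0 0 0 0; 0 0 0 0 0 0; 0 0 0 0 0 0; 0 0 0 0 0 0; 0 0 0 0 0 0; 0 0 0 0 0 0' 0 80
python3 -c "
from h import *
st()"
```

```text
clock: 18.17
position: [0.4595, -0.3085, -0.0017]
orientation: [3.107, 0.463, 0.001]
contact_force: [0.1, 0.2, -0.3]
width: 0.798
t 18.17 pos [ 0.4595 -0.3085 -0.0017] jawyaw 0.2958 z [ 0. -0. -1.] F [ 0.1  0.2 -0.3] w 0.798 j [ 0.7   0.8  -0.24  1.93  0.4   0.46  0.46]
clock: 19.08
position: [0.4591, -0.3085, -0.0015]
orientation: [3.107, 0.463, -0.001]
contact_force: [-1.7, 0.2, 5.9]
width: 0.169
t 19.08 pos [ 0.4591 -0.3085 -0.0015] jawyaw 0.2958 z [-0. -0. -1.] F [-1.7  0.2  5.9] w 0.169 j [ 0.7   0.8  -0.24  1.93  0.4   0.46  0.46]
```

Gripped at the handle's width. Lifting, turning and carrying it over the vice.

```bash
python3 -m pendant '0 0 .3 0 0 0; 0 0 .6 0 0 0; 0 0 1 0 0 0; 0 0 1.5 0 0 0; 0 0 2 0 0 0; 0 0 2 0 0 0; 0 0 2 0 0 0; 0 0 2 0 0 0; 0 0 2 0 0 0; 0 0 2 0 0 0; 0 0 2 0 0 0; 0 0 2 0 0 0; 0 0 2 0 0 0; 0 0 2 0 0 0; 0 0 1.6 0 0 0; 0 0 1 0 0 0; 0 0 0 0 0 0'
python3 -m pendant '.1 1 0 0 0 -.012; .1 2 0 0 0 -.012; .1 3 0 0 0 -.012; .1 3 0 0 0 -.012; .1 3 0 0 0 -.012; .1 3 0 0 0 -.012; .1 3 0 0 0 -.012; .1 3 0 0 0 -.012; .1 3 0 0 0 -.012; .1 3 0 0 0 -.012; .1 3 0 0 0 -.012; .1 3 0 0 0 -.012; .1 3 0 0 0 -.012; 0 3 0 0 0 -.012; 0 3 0 0 0 -.012; 0 3 0 0 0 -.012; 0 3 0 0 0 -.012; 0 3 0 0 0 -.012; 0 3 0 0 0 -.011; 0 3 0 0 0 0'
python3 -m pendant '0 2.5 0 0 0 0; 0 1.7 0 0 0 0; 0 0 0 0 0 0; 0 0 0 0 0 0; 0 0 -2 0 0 0; 0 0 -2 0 0 0; 0 0 -2 0 0 0; 0 0 -2 0 0 0; 0 0 -2 0 0 0; 0 0 -2 0 0 0; 0 0 -1.5 0 0 0; 0 0 -1 0 0 0; 0 0 -.5 0 0 0; 0 0 0 0 0 0; 0 0 0 0 0 0'
python3 -c "
from h import *
st()"
```

```text
clock: 20.5
position: [0.4603, -0.3087, 0.2605]
orientation: [3.105, 0.463, 0.005]
contact_force: [0.1, 0.4, -4.6]
width: 0.168
clock: 22.17
position: [0.4713, 0.2625, 0.2569]
orientation: [3.138, 0.108, -0.003]
contact_force: [0.2, 0.4, -4.7]
width: 0.171
clock: 23.42
position: [0.4728, 0.3035, 0.1085]
orientation: [-3.14, -0.107, -0.001]
contact_force: [0.0, -0.2, -4.2]
width: 0.168
t 23.42 pos [0.4728 0.3035 0.1085] jawyaw 0.0684 z [ 0.  0. -1.] F [ 0.  -0.2 -4.2] w 0.168 j [-0.36  0.65 -0.41  1.85  0.38  0.72 -0.91]
```

```bash
python3 - <<'E'
from h import *
snap('side','s6.png')
a=cv2.imread('pics/s6.png')[190:300,165:275]
cv2.imwrite('pics/c8.png',cv2.resize(a,None,fx=5,fy=5,interpolation=cv2.INTER_CUBIC))
c=np.array([.4721,.302]);yaw=.0685;R=np.array([[np.cos(yaw),-np.sin(yaw)],[np.sin(yaw),np.cos(yaw)]])
f=lambda p,z:((np.array(proj('side',[*(c+R@np.array(p)),z]))-[165,190])*5+2).round()
print('plate top corners',[f(p,.118) for p in((.045,.07),(-.045,.07),(-.045,-.07),(.045,-.07))],'bottom',[f(p,.110) for p in((.045,.07),(-.045,.07),(-.045,-.07))])
print('hole',[f(p,.118) for p in((.033,.052),(-.033,-.052))],'pin',[f(p,z) for p in((.033,.052),(-.033,-.052)) for z in(.044,.022)])
print('jig corners',[f(p,.012) for p in((.045,.1),(-.045,.1),(-.045,-.1),(.045,-.1))])
E
```

```text
plate top corners [array([130., 277.]), array([346., 284.]), array([396., 118.]), array([205., 113.])] bottom [array([132., 293.]), array([347., 300.]), array([397., 133.])]
hole [array([169., 254.]), array([365., 136.])] pin [array([185., 398.]), array([190., 439.]), array([373., 273.]), array([376., 312.])]
jig corners [array([138., 527.]), array([349., 536.]), array([416., 275.]), array([238., 269.])]
```

View pics/c8.png

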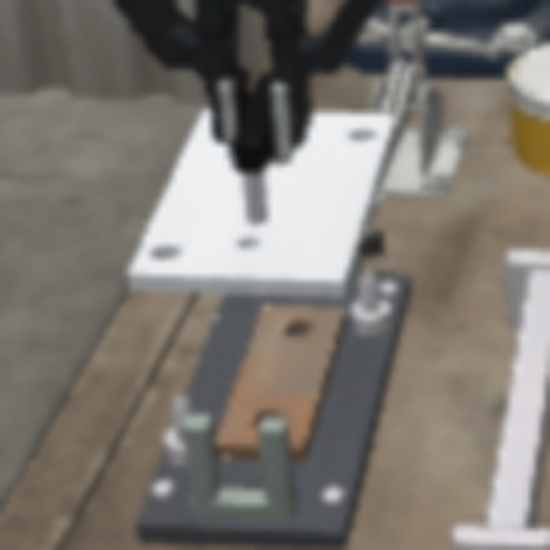

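Plate holes are at crop px (166,252) and (362,135), against predictions of (169,254) and (365,136). The pins show nearly the same shift, so the alignment is within about 1 mm. Lowering to just above the pins, then slowly.

```bash
python3 -m pendant '0 0 -.6 0 0 0; 0 0 -1 0 0 0; 0 0 -1 0 0 0; 0 0 -1 0 0 0; 0 0 -1 0 0 0; 0 0 -.8 0 0 0; 0 0 -.6 0 0 0; 0 0 -.4 0 0 0; 0 0 0 0 0 0; 0 0 0 0 0 0; 0 0 -.2 0 0 0; 0 0 -.2 0 0 0; 0 0 -.2 0 0 0; 0 0 -.2 0 0 0; 0 0 0 0 0 0; 0 0 0 0 0 0'
python3 -c "
from h import *
print(st()['moment'].round(2))"
```

```text
clock: 24.8
position: [0.4724, 0.3036, 0.036]
orientation: [3.14, 0.108, -0.0]
contact_force: [0.1, -0.7, -4.5]
width: 0.169
t 24.8 pos [0.4724 0.3036 0.036 ] jawyaw 0.069 z [-0. -0. -1.] F [ 0.1 -0.7 -4.5] w 0.169 j [-0.4   0.76 -0.34  1.89  0.44  0.57 -0.97]
[-0.03  0.02  0.01]
```

The underside is already 6 mm below the pin tops with no side force, so the pins are in the holes. Continuing.

```bash
python3 -m pendant '0 0 -.2 0 0 0; 0 0 -.2 0 0 0; 0 0 -.2 0 0 0; 0 0 -.2 0 0 0; 0 0 -.2 0 0 0; 0 0 -.2 0 0 0; 0 0 -.15 0 0 0; 0 0 0 0 0 0; 0 0 0 0 0 0'
python3 -c "
from h import *
print(st()['moment'].round(2))"
```

```text
clock: 25.55
position: [0.4724, 0.3035, 0.0225]
orientation: [3.14, 0.108, -0.0]
contact_force: [0.9, -0.8, -5.3]
width: 0.169
t 25.55 pos [0.4724 0.3035 0.0225] jawyaw 0.069 z [ 0. -0. -1.] F [ 0.9 -0.8 -5.3] w 0.169 j [-0.41  0.78 -0.33  1.9   0.46  0.54 -0.98]
[-0.08 -0.3   0.07]
```

```bash
python3 -m pendant '0 0 -.1 0 0 0; 0 0 -.1 0 0 0; 0 0 -.05 0 0 0; 0 0 0 0 0 0; 0 0 0 0 0 0'
python3 -c "
from h import *
print(st()['moment'].round(2))"
```

```text
clock: 25.97
position: [0.4725, 0.3037, 0.0206]
orientation: [-3.14, -0.108, -0.001]
contact_force: [1.1, -1.8, 0.9]
width: 0.165
t 25.97 pos [0.4725 0.3037 0.0206] jawyaw 0.0689 z [ 0.  0. -1.] F [ 1.1 -1.8  0.9] w 0.165 j [-0.41  0.78 -0.33  1.9   0.46  0.53 -0.98]
[-0.33  0.03  0.06]
```

The weight is off at the expected height (0.0206), so it's seated. Releasing and retracting.

```bash
python3 -m pendant '0 0 0 0 0 0; 0 0 0 0 0 0; 0 0 0 0 0 0; 0 0 0 0 0 0; 0 0 0 0 0 0; 0 0 0 0 0 0; 0 0 .3 0 0 0; 0 0 .6 0 0 0; 0 0 1 0 0 0; 0 0 1.5 0 0 0; 0 0 2 0 0 0; 0 0 2 0 0 0; 0 0 2 0 0 0; 0 0 2 0 0 0; 0 0 1.5 0 0 0; 0 0 1 0 0 0; 0 0 0 0 0 0; 0 0 0 0 0 0' 60
python3 - <<'E'
from h import *
st();snap('side','s7.png')
a=cv2.imread('pics/s7.png')[190:310,165:325]
cv2.imwrite('pics/c9.png',cv2.resize(a,None,fx=5,fy=5,interpolation=cv2.INTER_CUBIC))
c=np.array([.4721,.302]);yaw=.0685;R=np.array([[np.cos(yaw),-np.sin(yaw)],[np.sin(yaw),np.cos(yaw)]])
f=lambda p,z:((np.array(proj('side',[*(c+R@np.array(p)),z]))-[165,190])*5+2).round()
print('plate top corners',[f(p,.030) for p in((.045,.07),(-.045,.07),(-.045,-.07),(.045,-.07))])
E
```

```text
clock: 27.47
position: [0.4726, 0.3036, 0.1596]
orientation: [-3.139, -0.108, -0.001]
contact_force: [0.3, -0.5, -0.5]
width: 0.598
t 27.47 pos [0.4726 0.3036 0.1596] jawyaw 0.0688 z [ 0.001  0.    -1.   ] F [ 0.3 -0.5 -0.5] w 0.598 j [-0.33  0.58 -0.45  1.81  0.33  0.83 -0.87]
plate top corners [array([151., 449.]), array([358., 457.]), array([405., 278.]), array([222., 272.])]
```

View pics/c9.png

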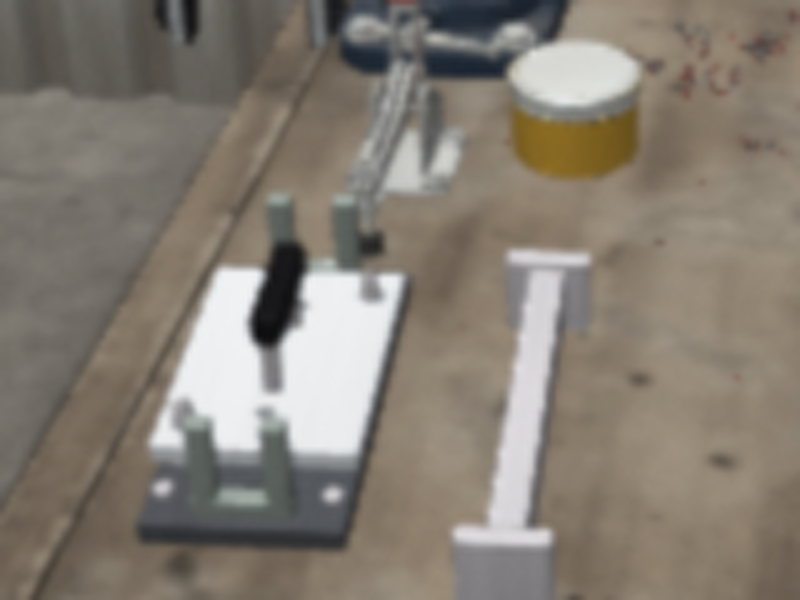

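The template sits level on the shoulders with both pins through its holes. Its corners, at (150,447), (357,457), (408,276) and (222,268), match the prediction to within about 4 crop px, or roughly 2 mm. The bar lies flat and clear of the jig. Handing in.

```bash
python3 -c "
from h import *
print(hand_in())"
```

```text
the job is handed in; nothing more can be done
None
```

I lifted the bar level out of both brackets and laid it flat on the bench between the jig and the robot. The template is now seated over both pins and released, and I handed the job in at about 27.5 s. The hand-in reports no verdict.

**Last checks:**
- **Template:** the final side view shows both pins through the plate, with its corners within about 2 mm of the computed seated position. The wrist force showed the weight come off at the expected height.
- **Bar:** it lies flat, clear of the jig and the template.
- **Tin:** it appears undisturbed in the last image.
- **Mug:** I did not check it again at the end, but every pass on that side was well above it or away from it.

**What disagreed:**
- **TCP height:** the real fingertips were about 28 mm higher than the reported TCP height. My first attempt to grip the bar closed in the air just above it. I worked out the offset from the images and allowed for it in everything after that.
- **Joint 6:** it came near its lower limit (0.27 against 0.23) while I was laying the bar down, so I set the bar down 1 cm further out.

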